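# Clip the cabinet's snap hook onto its eye

### The arm

A 7-joint arm with a two-finger parallel gripper is mounted at the origin on the work surface. World frame = base frame: x ahead of the robot, y to its left, z up, the work surface at z = 0. Lengths are in m, angles in rad, forces in N, time in s.
With the tool pointing down it reaches from about 0.4 to 0.85 m from the base axis. Payload 10.4 kg.
Tool frame: the origin (TCP) lies between the finger pads; the fingertips stand manip.tcp_to_tips ahead of it and the grasp point (between the pads) lies 2 mm behind it (manip.tcp_to_tips is the distance from the TCP to the fingertips, in m); y points along the fingers, z is the direction in which the jaws open and shut, and the axes are right-handed (so a half turn about y gives the same grasp; the last joint's range is limited). The gripper opens to 85 mm and grips with 20 to 120 N. Pads are 22 mm wide; open, the fingers measure 114 mm over their backs; the gripper's body (76 mm by 85 mm) begins 54 mm behind the grasp point. The pads swing forward as they close: fully open they stand 13 mm farther back than shut.
Start: joints at [1.308, 0.332, -0.065, 1.46, 0.022, 1.35, -0.088], TCP at [0.148, -0.607, 0.248] pointing down, gripper open.
Joint ranges: [-2.6, 2.6], [-0.5, 2.12], [-1.47, 1.34], [0.16, 2.42], [-1.27, 4.41], [0.06, 2.06], [-2.6, 2.6]. Speed limits (rad/s): [2.22, 2.22, 2.79, 2.79, 3.14, 3.14, 3.14].

### API

Orientations are given as a unit quaternion [x, y, z, w].
In Python, from workcell import manip gives the robot as it stands. The module is installed in compiled form; this text tells all that it offers.
- The arm moves only by the tool move_arm, never from a script. Its argument "increments" is a list of rows, each an object with "offset": the shift along the tool's x, y, z in m, a list of three; "yaw": the turn about the tool's y in degrees; "jaw": the closure in counts, from 0 (fully open) to 255 (shut). In form: [{"offset": [tx, ty, tz], "yaw": yaw, "jaw": jaw}, ...]. A call has 1 to 10 rows; each row is the pose to reach, as a shift and turn from the pose measured when the call began, along the tool's axes at that moment; what a row does not reach only later rows make up. A row lasts 1/12 s, in which the tool goes at most 41.7 mm and 7.16 degrees, less where a joint would pass 70% of its speed; a pose out of reach is approached as far as the arm can. A call with a gripper value outside its range is refused whole. The fingers move at their own pace and stop on an object; "squeeze" is the grip in N (left out, the last holds). Time passes only in rows, so rows that repeat a pose let the fingers close. It gives the time, the measured TCP pose, the force and the opening at its end, in the units of the state.
- manip.get_obs(): the state, without advancing time (a new reading comes with each control period).
- manip.camera(name): name is "scene" or "top"; returns a dict with "pixels" (384x512x3 uint8, red, green, blue), "depth" (384x512 float32, m along the optical axis (not along the pixel's ray), 0 where there is no reading), "intrinsics" (3x3 intrinsics, pixels), "R" (3x3) and "t" (3): a world point X has camera coordinates R X + t. Camera axes: x right, y down, z forward; pixel columns grow to the right and rows downward; lengths in m; the calibration is good to about 2 mm. A picture is of the moment at which its call begins.
- manip.hand_in(): hands the job in, once; it reports no verdict.
Trained networks look in a picture, given as the dict that the camera call returned (one of the last four; its "shot" number tells which), for a name from the list of things; names that differ only in an ending like _2 or _b are one class to them, and where a whole thing is asked for, a point or a joint stands for the part that bears it (a point fixed in the world has none). Each returns a list of dicts, best first, with "confidence" (0 to 1); they miss things now and then, are a little off and sometimes report something else, mostly with a low value. They report only what shows in the picture. A call takes as long as a camera call. They do not tell look-alikes from the thing itself.
- manip.recognise(picture, query): "bbox" ([left, top, right, bottom] in pixels, round what is visible of it).
- manip.spot_point(picture, query): "centre" ([column, row] in pixels: a listed point, or the origin of a listed thing).
The state is a dict: "clock": time; "joint_pos": joint angles; "joint_velocities": joint speeds; "tau": joint torques, N m; "position": TCP position; "ee_rot": TCP orientation; "ft_force": force on the tool from outside, world axes, zero at the start; "torque": the same for the moment, N m; "grip_width": opening from 0.0 (shut) to 1.0 (fully open).
Only numpy, scipy, OpenCV 4.12 (cv2) and the standard library are available. Lean on these libraries where they do the work, as an engineer would, in place of code of your own. Each camera call takes 0.05 s, during which the arm holds its last target. There are 200 camera calls.

### The job

The lump of green glass has been left standing against the door of the little pine cabinet, just under its steel eye, where it blocks the brass snap hook. Slide the glass aside along the bench, keeping it upright, until the hook can come down freely; then swing the hook over and press it down onto the eye until the eye is inside the hook and the sprung gate has snapped shut behind it, with the door still shut. Leave the bowl, the two coasters and the sgraffito tool where they are.

Things in the scene. Friction and masses are not known exactly. Their poses are not given: they have to be found in the camera images.
- cabinet: Fixed pine cabinet under an oak shelf board (460 x 170, top 160 mm above the bench, front edge flush with the door). Origin: on the bench, in the plane of the door face, straight below the eye's near leg. x points level INTO the cabinet (open bench in front: negative x), y runs along the face from the hook's pivot towards the eye and door hinges, z up. Board: y = -190 to 270, x = 0 to 170.
- pivot (a point): Axis of the brass stud on which the snap hook swings, in the hook's plane: cabinet x = -27, y = -133, z = 78 mm. The stud's head ends 37 mm in front of the face. Hook frame here: u runs from the stud along the shank, v at right angles to it; with the hook level u is the cabinet's y and v is up.
- hook (a joint): Swing of the brass snap hook in its upright plane 27 mm before the face, rad: 0 = level, clipped; 1.57 = straight up; more = leaning back, away from the eye. Starts at 1.55 to 1.95. Stiff pivot: it stays where left, about 2 N at the head moves it. Coming down, its gate meets the eye at 0.32, snaps shut past it at about 0.06; the eye stops the loop at about -0.02.
- hook_crown (a point): Middle of the outer face of the hook's head (u = 124, v = 31.5 mm), the place to press: faces up when the hook is level, away from the eye when it stands up. Shank: 10 mm bar on v = 0. Head: loop of 9 mm bar, u = 88 to 162, v = -26 to 31, crown straight from u = 108 to 140; throat at v = -20, u = 99 to 138, closed by the gate. Axes: x as the cabinet's, y along u, z along v.
- gate (a joint): Sprung steel gate across the throat of the hook, 40 mm long, hinged at u = 99, v = -20 mm, rad: 0 = shut against the nose; grows as it is pressed into the loop (about 0.75 as the eye passes, 1.05 at most). It springs shut by itself. Clipping takes about 5 to 9 N straight down on the crown.
- eye (a point): Steel eye on the door: level U-shaped bow of 8 mm bar, 94 mm above the bench, two legs 44 mm apart, outer end 46 mm in front of the face. This point: axis of the leg nearer the pivot, onto which the hook clips, in the hook's plane (cabinet x = -27, y = 0, z = 94 mm); the other leg is at y = 44. The hook's nose goes down through the bow. Axes as the cabinet's.
- door (a joint): Swing of the cabinet door about its upright hinges at cabinet y = +136, rad; 0 = shut (as it starts, and as it must stay), grows as it opens.
- lump_center (a point): Lump of green glass, 90 x 84 mm across, 74 high, widest 28 above its flat underside, 0.65 to 0.92 kg. Point: its middle, 37 mm up; z up when it stands. Starts about 52 mm before the face, 8 to 32 mm on the +y side of the eye's near leg, where it stops the hook. Free bench for it along the face to cabinet y = 250; out of the hook's way once its middle is 80 mm or more beyond that leg along y.
- bowl_center (a point): Raku-fired bowl, 130 mm across the rim, 78 high, standing on the bench in front of the fixed panel; this point is on its axis, 39 mm above its foot. Leave it alone.
- coaster_a_center (a point): Unfired stoneware coaster, 96 mm across, 9 thick, lying on the shelf board; this point is its centre. Leave it alone.
- coaster_b_center (a point): The other unfired coaster, same size, also on the shelf board. Leave it alone.
- sgraffito_center (a point): Sgraffito tool with a square wooden handle, 175 mm long, 12 thick, lying on the shelf board; this point is near its middle, x along the tool. Leave it alone.
Mind the look-alikes: they are no part of the job. Several things look just like the part that bears lump_center: the one meant starts farthest from the robot's base.

How it is judged:
On the way, in this order (a step that is already met when the one before it is completed fails the run):
1. the glass has been moved out from under the hook while the hook is still up (horizontal distance between lump_center and eye above 0.06 m and value of joint hook above 0.4 rad), for 0.1 s.
2. the eye presses the gate inward as the hook comes down on it (value of joint gate above 0.3 rad and value of joint hook below 0.33 rad).
At the end, for the whole second after the job is handed in: The eye is inside the hook's loop (hook within 0.15 rad of level) with the gate sprung shut behind it (within 0.08 rad), the door shut, and the glass standing upright and at rest on the bench, its middle more than 60 mm level distance from the eye (value of joint hook below 0.15 rad and value of joint gate below 0.08 rad and value of joint door below 0.04 rad and horizontal distance between lump_center and eye above 0.06 m and angle between lump_center's own z axis and vertical below 0.2 rad and height (world z) of lump_center between 0.025 and 0.05 m and linear speed of lump below 0.02 m/s); the robot touches nothing.
It fails at once if the bowl is shoved more than 20 mm or tipped (distance of bowl_center from where it was at the start of the episode above 0.02 m or angle between bowl_center's own z axis and vertical above 0.3 rad).
It fails at once if a coaster or the sgraffito tool is shoved more than 20 mm (distance of any of coaster_a_center, coaster_b_center, sgraffito_center from where it was at the start of the episode above 0.02 m).
It also fails if it takes over 58 s, if anything falls off the work surface, if the arm or the gripper's body presses on something with over 40 N, if the wrist force passes 120 N, or if a joint passes its speed limit or range.

## Working session

There is one attempt and no reset: what is moved stays moved. The work goes in short steps, Python scripts to look and compute and a tool call to move; the robot and the scene stay as the last step left them, time stands still between calls to the robot, and variables do not carry over. Pictures are saved under pics/ and viewed, about 8 in all and at most 12, crops included, and the job is handed in when it is done.

Besides the shell and the picture viewer there is one more tool, called after "Call:" by a JSON object that holds its "op" and its "data", one argument or row to a line. move_arm: Moves the arm, as the interface text tells. Its arguments: {"type":"object","properties":{"increments":{"type":"array","items":{"type":"object","properties":{"offset":{"type":"array","items":{"type":"number"}},"yaw":{"type":"number"},"jaw":{"type":"number"}}}},"squeeze":{"type":"number"}},"required":["increments"]}

```bash
mkdir -p pics; cat > h.py <<'E'
import numpy as np, cv2
from workcell import manip
def shot(n):
    p=manip.camera(n); return p
def save(p,f,box=None,s=1):
    im=p["pixels"][:,:,::-1]
    if box: l,t,r,b=box; im=im[t:b,l:r]
    cv2.imwrite("pics/"+f,cv2.resize(im,None,fx=s,fy=s,interpolation=cv2.INTER_CUBIC))
def px2w(p,c,d=None,z=None):
    K=p["intrinsics"];R=np.array(p["R"]);t=np.array(p["t"])
    ray=np.linalg.inv(K)@np.array([c[0],c[1],1.])
    if z is not None:
        o=-R.T@t; w=R.T@ray; return o+w*(z-o[2])/w[2]
    if d is None:
        a=p["depth"][int(c[1])-1:int(c[1])+2,int(c[0])-1:int(c[0])+2]; d=np.median(a[a>0])
    return R.T@(ray*d-t)
def w2px(p,X):
    c=np.array(p["R"])@np.array(X)+np.array(p["t"]); q=p["intrinsics"]@c; return q[:2]/q[2]
E
python3 - <<'E'
from h import *
np.set_printoptions(precision=4,suppress=True)
o=manip.get_obs(); print(o, manip.tcp_to_tips)
for n in("scene","top"):
    p=shot(n); save(p,n+"0.png",s=1.5)
    print(n,"cam at",-np.array(p["R"]).T@np.array(p["t"]))
    for q in("pivot","eye","hook_crown","lump_center","bowl_center","cabinet"):
        for r in manip.spot_point(p,q)[:5]:
            c=r["centre"]
            try: print(q,np.round(c),round(r["confidence"],2),px2w(p,c))
            except Exception as e: print(q,c,e)
E
```

```text
{'clock': 0.0, 'joint_pos': array([ 1.3084,  0.3329, -0.0647,  1.4609,  0.0216,  1.3499, -0.0885]), 'joint_velocities': array([ 0.0009,  0.0008,  0.0003, -0.0001, -0.001 , -0.0005, -0.0018]), 'tau': array([  0.0021, -62.5445,   0.0505, -39.16  ,   0.0163,   0.01  ,
         0.    ]), 'position': array([ 0.1484, -0.6068,  0.2475]), 'ee_rot': array([-0.0847,  0.7025, -0.7015,  0.0845]), 'ft_force': array([0.2638, 0.2006, 0.758 ]), 'torque': array([ 0.0383, -0.0111,  0.0252]), 'grip_width': 1.001005435155863} 0.017
scene cam at [ 1.3335 -0.0424  0.7222]
pivot [301. 202.] 0.74 [0.5202 0.0589 0.0834]
eye [256. 202.] 0.87 [ 0.5432 -0.0606  0.0978]
hook_crown [320. 158.] 0.88 [0.5099 0.0994 0.2168]
lump_center [338. 195.] 0.94 [0.4439 0.1756 0.0513]
lump_center [369. 171.] 0.94 [0.3419 0.2861 0.0674]
lump_center [252. 226.] 0.61 [ 0.6088 -0.0696  0.0712]
bowl_center [316. 252.] 0.6 [0.6381 0.0945 0.0119]
cabinet [256. 225.] 0.64 [ 0.6046 -0.0616  0.0734]
top cam at [ 0.4766 -0.0404  1.0219]
pivot [210. 211.] 0.84 [0.5075 0.0682 0.0928]
hook_crown [188. 208.] 0.76 [0.5179 0.1354 0.003 ]
lump_center [164. 251.] 0.95 [0.4102 0.1801 0.0752]
lump_center [382. 287.] 0.92 [ 0.3239 -0.3535  0.0736]
lump_center [268. 189.] 0.71 [ 0.5631 -0.074   0.0768]
lump_center [121. 287.] 0.64 [0.3229 0.2819 0.0743]
bowl_center [203. 150.] 0.76 [0.6731 0.0995 0.0071]
cabinet [264. 208.] 0.72 [ 0.512  -0.0617  0.1605]
```

View pics/scene0.png

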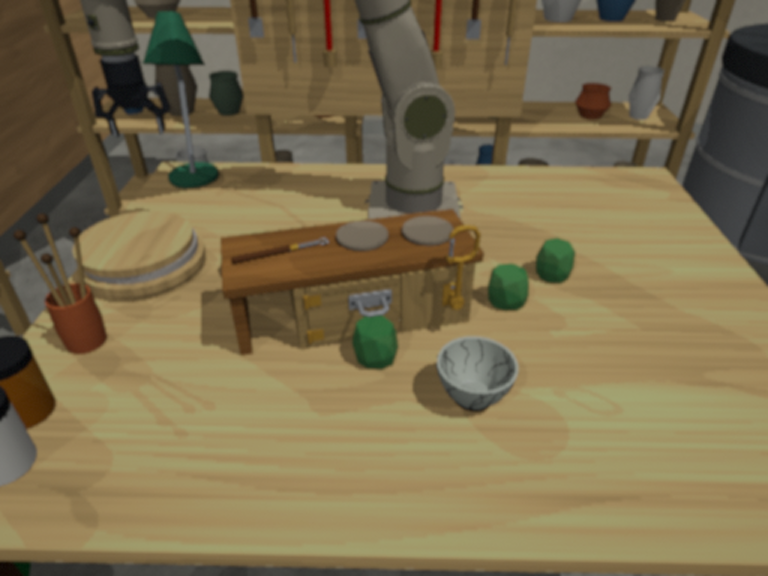

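View pics/top0.png

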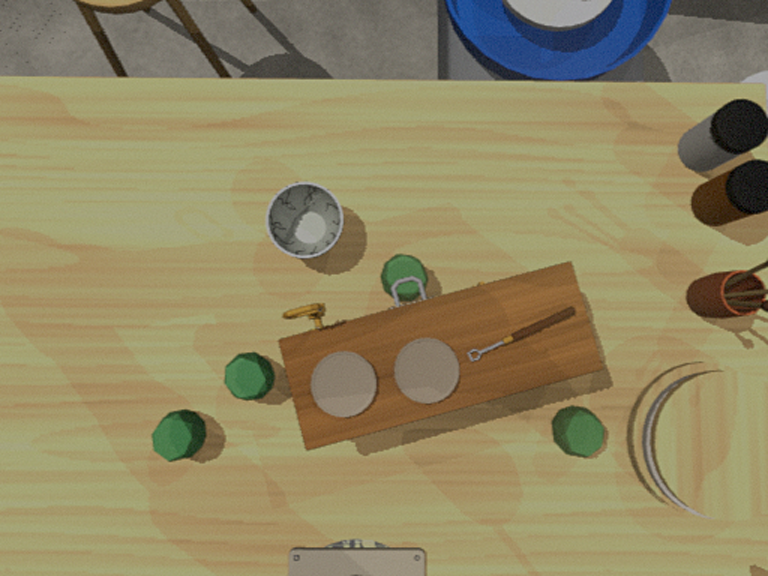

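The cabinet faces away from the robot. The target lump is at (375,340) in the scene view and (405,277) in the top view, under the eye. The hook stands up at the left, the bowl is at (305,220) in the top view, and the three other lumps are decoys. Next I'll fit the board for the cabinet frame.

```bash
cat >> h.py <<'E'
def cloud(p):
    K=p["intrinsics"];R=np.array(p["R"]);t=np.array(p["t"]);d=p["depth"]
    v,u=np.mgrid[0:384,0:512]
    P=np.stack([u,v,np.ones_like(u)],-1)@np.linalg.inv(K).T*d[...,None]
    W=(P-t)@R; W[d<=0]=np.nan; return W
E
python3 - <<'E'
from h import *
np.set_printoptions(precision=4,suppress=True)
p=shot("top");W=cloud(p)
m=(W[...,2]>.150)&(W[...,2]<.178)&(W[...,0]>.25)
m=cv2.morphologyEx(m.astype(np.uint8),cv2.MORPH_OPEN,np.ones((5,5)))
n,l,st,_=cv2.connectedComponentsWithStats(m); k=1+np.argmax(st[1:,4])
X=W[l==k][:,:2].astype(np.float32); r=cv2.minAreaRect(X); print(r,cv2.boxPoints(r), np.median(W[l==k][:,2]))
B=cv2.boxPoints(r)
# front edge = largest x; left end larger y
s=B[np.argsort(B[:,0])]
a=r[2]; 
# y_c direction: along the long side towards -y
e=[B[1]-B[0],B[2]-B[1]]; L=max(e,key=np.linalg.norm); yc=L/np.linalg.norm(L); yc*= -np.sign(yc[1])
xc=np.array([yc[1],-yc[0]]); xc*= -np.sign(xc[0])
c=np.array(r[0]); org=c-xc*.085-yc*.040
print("yc",yc,"xc",xc,"org",org)
np.save("cab.npy",np.array([org,xc,yc]))
def cw(x,y,z): return np.r_[org+xc*x+yc*y,z]
q=shot("scene")
for nm,P in dict(pivot=cw(-.027,-.133,.078),eye=cw(-.027,0,.094)).items():
    print(nm,P,"scene px",w2px(q,P),"top px",w2px(p,P))
for pic,nm in((p,"top"),(q,"scene")):
  W=cloud(pic); Q=W.reshape(-1,3); C=np.c_[(Q[:,:2]-org)@xc,(Q[:,:2]-org)@yc,Q[:,2]]*1000
  px=pic["pixels"].reshape(-1,3).astype(int); g=(px[:,1]>px[:,0]*1.5)&(px[:,1]>px[:,2]*1.3)
  s=g&(C[:,0]>-130)&(C[:,0]<5)&(abs(C[:,1])<100)&(C[:,2]>3)
  print(nm,"lump extents",np.nanpercentile(C[s],[1,50,99],0),s.sum())
  if nm=="top":
    for z in (20,28,35): pass
  s=(px[:,0]>px[:,2]*2)&(C[:,0]<-15)&(C[:,0]>-45)&(C[:,1]<-60)&(C[:,1]>-330)&(C[:,2]>60)&(C[:,2]<300)
  print("hook pts",s.sum(),np.nanpercentile(C[s],[1,50,99],0) if s.any() else 0)
  for qn in("bowl_center","coaster_a_center"): print([ (C.reshape(384,512,3)[int(b["centre"][1]),int(b["centre"][0])]) for b in manip.spot_point(pic,qn)])
  for zz,qn in((.0785,"bowl_center"),):
    b=(abs(C[:,2]-78)<6)&(C[:,0]<-60)&~g&(C[:,1]>-350)&(C[:,1]<60); print("bowl rim",np.nanpercentile(C[b],[1,50,99],0))
E
```

```text
((0.4504025876522064, -0.12841592729091644), (0.1704111546278, 0.4600497782230377), 15.331378936767578) [[ 0.3074  0.0709]
 [ 0.429  -0.3728]
 [ 0.5934 -0.3277]
 [ 0.4718  0.116 ]] 0.16094119769328585
yc [ 0.2644 -0.9644] xc [-0.9644 -0.2644] org [ 0.5218 -0.0674]
pivot [0.5127 0.068  0.078 ] scene px [303.6245 201.5984] top px [210.5003 209.1025]
eye [ 0.5478 -0.0602  0.094 ] scene px [256.5146 204.4388] top px [262.7834 194.6761]
top lump extents [[-78.4273  -5.6336  68.931 ]
 [-55.3618  20.647   74.1554]
 [-22.6728  53.2299  77.6385]] 185
hook pts 200 [[ -31.7181 -161.8772   82.6856]
 [ -25.1361 -132.8592  226.9998]
 [ -16.2513 -108.7633  239.9117]]
[array([-193.8938, -122.0042,    6.2573])]
[array([  87.1004, -111.9188,  168.2427]), array([-44.0906,  17.7348,  95.0308])]
bowl rim [[-247.0643 -174.8417   72.2439]
 [-166.6502  -91.049    77.1147]
 [ -60.7946   49.2574   81.8896]]
scene lump extents [[-93.8532  -4.5993  14.7172]
 [-76.9286  30.3723  64.4773]
 [-26.5245  61.4434  76.9545]] 787
hook pts 365 [[ -38.4271 -164.6019   71.2863]
 [ -30.7379 -133.5346  173.9439]
 [ -22.4094 -110.056   239.5229]]
[array([-156.0669, -128.211 ,   12.2966])]
[array([ 108.8384, -118.3967,  165.5932])]
bowl rim [[-248.9179 -175.2052   72.0819]
 [-186.9479 -113.6265   77.4467]
 [-121.2135  -48.8494   80.516 ]]
```

```bash
cat >> h.py <<'E'
from scipy.spatial.transform import Rotation as Ro
import os
if os.path.exists("cab.npy"): org,xc,yc=np.load("cab.npy")
def cw(x,y,z): return np.r_[org+xc*x/1e3+yc*y/1e3,z/1e3]
def here():
    o=manip.get_obs(); P=o["position"]; d=P[:2]-org
    return np.r_[d@xc,d@yc,P[2]]*1e3, Ro.from_quat(o["ee_rot"]).as_matrix(), o
def plan(*T):
    c,M,o=here(); print("t",round(o["clock"],2),"cab",np.round(c,1),"F",np.round(o["ft_force"],1),"q",np.round(o["joint_pos"],2))
    z=M[:,2]; Y=np.r_[yc,0]; X=np.cross(M[:,1],Y); 
    a=np.degrees(np.arctan2(np.dot(np.cross(z,Y),M[:,1]),np.dot(z,Y))); print("yaw to align z with yc:",round(a,1),"or",round((a+180)%360-180 if abs(a)<90 else a-180*np.sign(a),1))
    for t in T: print(t,"->",np.round(M.T@(cw(*t)-o["position"]),4))
    print("cab dirs in tool x,y,z: +x",np.round(M.T@np.r_[xc,0],3),"+y",np.round(M.T@Y,3),"+z",np.round(M.T@[0,0,1],3))
E
python3 -c "
from h import *
plan((-64,-45,260))"
```

```text
t 1.0 cab [502.8 421.8 248.3] F [-0.7 -0.1 -0.1] q [ 1.31  0.33 -0.06  1.46  0.02  1.35 -0.09]
yaw to align z with yc: -1.6 or -1.6
(-64, -45, 260) -> [-0.5536 -0.0117 -0.4824]
cab dirs in tool x,y,z: +x [ 1.    -0.     0.028] +y [-0.028  0.     1.   ] +z [-0. -1.  0.]
```

Call:
{"op": "move_arm", "data": {
  "increments": [
    {"offset": [-0.276, -0.03, -0.24], "yaw": -1.6, "jaw": 255},
    {"offset": [-0.276, -0.03, -0.24], "yaw": -1.6, "jaw": 255},
    {"offset": [-0.276, -0.03, -0.24], "yaw": -1.6, "jaw": 255},
    {"offset": [-0.276, -0.03, -0.24], "yaw": -1.6, "jaw": 255},
    {"offset": [-0.276, -0.03, -0.24], "yaw": -1.6, "jaw": 255},
    {"offset": [-0.276, -0.03, -0.24], "yaw": -1.6, "jaw": 255},
    {"offset": [-0.276, -0.03, -0.24], "yaw": -1.6, "jaw": 255},
    {"offset": [-0.276, -0.03, -0.24], "yaw": -1.6, "jaw": 255},
    {"offset": [-0.276, -0.03, -0.24], "yaw": -1.6, "jaw": 255},
    {"offset": [-0.276, -0.03, -0.24], "yaw": -1.6, "jaw": 255}
  ]
}}

```text
clock: 1.83
position: [0.3641, -0.3025, 0.2795]
ee_rot: [0.097, -0.7, 0.701, -0.099]
ft_force: [0.3, 0.2, -0.4]
grip_width: -0.003
```

```bash
python3 -c "
from h import *
plan((-64,-45,260))"
```

```text
t 1.83 cab [214.3 185.  279.5] F [ 0.3  0.2 -0.4] q [ 0.96 -0.   -0.36  1.78 -0.    1.36 -0.69]
yaw to align z with yc: 0.6 or 0.6
(-64, -45, 260) -> [-0.2804  0.02   -0.2273]
cab dirs in tool x,y,z: +x [ 1.    -0.002 -0.01 ] +y [0.01  0.001 1.   ] +z [-0.002 -1.     0.001]
```

Call:
{"op": "move_arm", "data": {
  "increments": [
    {"offset": [-0.28, 0.0, -0.227], "yaw": 0.6, "jaw": 255},
    {"offset": [-0.28, 0.0, -0.227], "yaw": 0.6, "jaw": 255},
    {"offset": [-0.28, 0.0, -0.227], "yaw": 0.6, "jaw": 255},
    {"offset": [-0.28, 0.0, -0.227], "yaw": 0.6, "jaw": 255},
    {"offset": [-0.28, 0.0, -0.227], "yaw": 0.6, "jaw": 255},
    {"offset": [-0.28, 0.0, -0.227], "yaw": 0.6, "jaw": 255},
    {"offset": [-0.28, 0.0, -0.227], "yaw": 0.6, "jaw": 255},
    {"offset": [-0.28, 0.0, -0.227], "yaw": 0.6, "jaw": 255},
    {"offset": [-0.28, 0.0, -0.227], "yaw": 0.6, "jaw": 255},
    {"offset": [-0.28, 0.0, -0.227], "yaw": 0.6, "jaw": 255}
  ]
}}

```text
clock: 2.67
position: [0.5732, -0.0002, 0.2796]
ee_rot: [-0.096, 0.702, -0.699, 0.098]
ft_force: [-0.7, 0.7, 0.1]
grip_width: -0.001
```

```bash
python3 -c "
from h import *
plan((-64,-46,130),(-64,-46,52))
p=shot('scene');save(p,'a.png',(190,80,390,280),3)"
```

```text
t 2.67 cab [-67.3 -51.2 279.6] F [-0.7  0.7  0.1] q [ 0.49  0.27 -0.68  1.53  0.17  1.4  -1.5 ]
yaw to align z with yc: 0.4 or 0.4
(-64, -46, 130) -> [0.0039 0.1496 0.0056]
(-64, -46, 52) -> [0.0043 0.2276 0.0058]
cab dirs in tool x,y,z: +x [ 1.    -0.004 -0.008] +y [ 0.008 -0.003  1.   ] +z [-0.004 -1.    -0.003]
```

View pics/a.png

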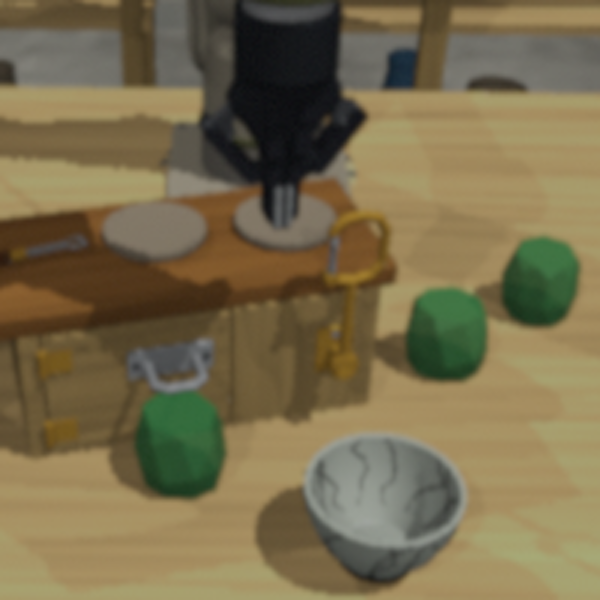

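The lump is at crop (180,445), under the eye at (178,375). The hook stands upright at (355,290) and the closed fingers hang clear. I'll descend beside the lump on its -y side.

Call:
{"op": "move_arm", "data": {
  "increments": [
    {"offset": [0.003, 0.04, 0.005], "yaw": 0.4, "jaw": 255},
    {"offset": [0.003, 0.08, 0.005], "yaw": 0.4, "jaw": 255},
    {"offset": [0.004, 0.12, 0.005], "yaw": 0.4, "jaw": 255},
    {"offset": [0.004, 0.15, 0.004], "yaw": 0.4, "jaw": 255},
    {"offset": [0.004, 0.18, 0.004], "yaw": 0.4, "jaw": 255},
    {"offset": [0.004, 0.2, 0.004], "yaw": 0.4, "jaw": 255},
    {"offset": [0.004, 0.22, 0.004], "yaw": 0.4, "jaw": 255},
    {"offset": [0.004, 0.228, 0.004], "yaw": 0.4, "jaw": 255},
    {"offset": [0.004, 0.228, 0.004], "yaw": 0.4, "jaw": 255},
    {"offset": [0.004, 0.228, 0.004], "yaw": 0.4, "jaw": 255}
  ]
}}

```text
clock: 3.55
position: [0.5701, -0.0087, 0.0522]
ee_rot: [-0.092, 0.701, -0.7, 0.094]
ft_force: [-0.1, 0.6, -0.0]
grip_width: 0.004
```

```bash
python3 -c "
from h import *
plan((-64,30,52),)
p=shot('scene');save(p,'b.png',(210,130,350,270),4)"
```

```text
t 3.55 cab [-62.1 -43.8  52.2] F [-0.1  0.6 -0. ] q [ 0.44  0.48 -0.61  1.78  0.32  0.98 -1.61]
yaw to align z with yc: -0.1 or -0.1
(-64, 30, 52) -> [-0.0021  0.0001  0.0738]
cab dirs in tool x,y,z: +x [ 1.    -0.003  0.003] +y [-0.003 -0.001  1.   ] +z [-0.003 -1.    -0.001]
```

View pics/b.png

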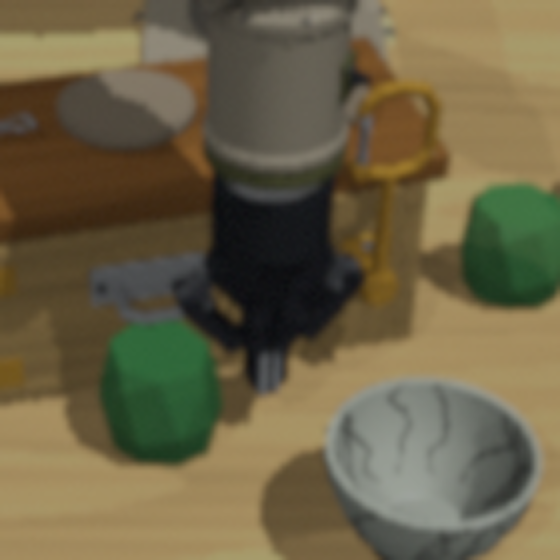

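The fingers are level with the lump's side, and the knuckles clear the eye and bowl. I'll push along +y.

Call:
{"op": "move_arm", "data": {
  "increments": [
    {"offset": [-0.002, 0, 0.005]},
    {"offset": [-0.002, 0, 0.009]},
    {"offset": [-0.002, 0, 0.013]},
    {"offset": [-0.002, 0, 0.018]},
    {"offset": [-0.002, 0, 0.022]},
    {"offset": [-0.002, 0, 0.026]},
    {"offset": [-0.002, 0, 0.03]},
    {"offset": [-0.002, 0, 0.034]},
    {"offset": [-0.002, 0, 0.038]},
    {"offset": [-0.002, 0, 0.042]}
  ]
}}

```text
invalid input at $.increments[0]: expected keys offset, yaw, jaw
```

```bash
cat >> h.py <<'E'
def lump(pic):
    Q=cloud(pic).reshape(-1,3); C=np.c_[(Q[:,:2]-org)@xc,(Q[:,:2]-org)@yc,Q[:,2]]*1000
    px=pic["pixels"].reshape(-1,3).astype(int); g=(px[:,1]>px[:,0]*1.5)&(px[:,1]>px[:,2]*1.3)
    s=g&(C[:,0]>-160)&(C[:,0]<5)&(C[:,1]>-60)&(C[:,1]<270)&(C[:,2]>3)
    print("lump 1/50/99%",np.round(np.nanpercentile(C[s],[1,50,99],0)).tolist(),s.sum())
E
python3 -c "
from h import *
plan((-64,40,52),)
lump(shot('scene'));lump(shot('top'))"
```

```text
t 3.6 cab [-62.6 -43.9  52.8] F [ 0.1  0.3 -0.1] q [ 0.44  0.48 -0.61  1.78  0.32  0.98 -1.61]
yaw to align z with yc: -0.1 or -0.1
(-64, 40, 52) -> [-0.0016  0.0008  0.0839]
cab dirs in tool x,y,z: +x [ 1.    -0.004  0.002] +y [-0.002 -0.001  1.   ] +z [-0.004 -1.    -0.001]
lump 1/50/99% [[-93.0, -6.0, 14.0], [-77.0, 30.0, 65.0], [-26.0, 61.0, 77.0]] 801
lump 1/50/99% [[-80.0, 33.0, 71.0], [-54.0, 39.0, 74.0], [-24.0, 53.0, 77.0]] 65
```

Call:
{"op": "move_arm", "data": {
  "increments": [
    {"offset": [-0.002, 0, 0.005], "yaw": 0, "jaw": 255},
    {"offset": [-0.002, 0, 0.009], "yaw": 0, "jaw": 255},
    {"offset": [-0.002, 0, 0.013], "yaw": 0, "jaw": 255},
    {"offset": [-0.002, 0, 0.018], "yaw": 0, "jaw": 255},
    {"offset": [-0.002, 0, 0.022], "yaw": 0, "jaw": 255},
    {"offset": [-0.002, 0, 0.026], "yaw": 0, "jaw": 255},
    {"offset": [-0.002, 0, 0.03], "yaw": 0, "jaw": 255},
    {"offset": [-0.002, 0, 0.034], "yaw": 0, "jaw": 255},
    {"offset": [-0.002, 0, 0.038], "yaw": 0, "jaw": 255},
    {"offset": [-0.002, 0, 0.042], "yaw": 0, "jaw": 255}
  ]
}}

```text
clock: 4.53
position: [0.5841, -0.0468, 0.0533]
ee_rot: [-0.092, 0.702, -0.7, 0.096]
ft_force: [-0.1, 5.7, 2.3]
grip_width: 0.003
```

```bash
python3 -c "
from h import *
plan((-64,40,52),)
lump(shot('scene'));lump(shot('top'))"
```

```text
t 4.53 cab [-65.5  -3.4  53.3] F [-0.1  5.7  2.3] q [ 0.49  0.5  -0.6   1.74  0.32  0.99 -1.53]
yaw to align z with yc: -0.0 or -0.0
(-64, 40, 52) -> [0.0015 0.0012 0.0434]
cab dirs in tool x,y,z: +x [ 1.    -0.006  0.001] +y [-0.001 -0.003  1.   ] +z [-0.006 -1.    -0.003]
lump 1/50/99% [[-91.0, 10.0, 14.0], [-76.0, 51.0, 62.0], [-24.0, 82.0, 108.0]] 784
lump 1/50/99% [nan, nan, nan] 0
  return np.nanmean(a, axis, out=out, keepdims=keepdims)
```

Call:
{"op": "move_arm", "data": {
  "increments": [
    {"offset": [0.001, 0, 0.006], "yaw": 0, "jaw": 255},
    {"offset": [0.001, 0, 0.012], "yaw": 0, "jaw": 255},
    {"offset": [0.001, 0, 0.017], "yaw": 0, "jaw": 255},
    {"offset": [0.001, 0, 0.022], "yaw": 0, "jaw": 255},
    {"offset": [0.001, 0, 0.027], "yaw": 0, "jaw": 255},
    {"offset": [0.001, 0, 0.032], "yaw": 0, "jaw": 255},
    {"offset": [0.001, 0, 0.037], "yaw": 0, "jaw": 255},
    {"offset": [0.001, 0, 0.042], "yaw": 0, "jaw": 255},
    {"offset": [0.001, 0, 0.047], "yaw": 0, "jaw": 255},
    {"offset": [0.001, 0, 0.05], "yaw": 0, "jaw": 255}
  ]
}}

```text
clock: 5.47
position: [0.5987, -0.094, 0.0543]
ee_rot: [-0.09, 0.702, -0.699, 0.098]
ft_force: [7.4, 12.4, 3.7]
grip_width: -0.002
```

```bash
python3 -c "
from h import *
plan((-64,55,52),(-68,30,52),(-68,30,280))
p=shot('scene');lump(p);save(p,'c.png',(190,130,330,270),4)"
```

```text
t 5.47 cab [-67.1  46.   54.3] F [ 7.4 12.4  3.7] q [ 0.54  0.53 -0.58  1.69  0.33  1.01 -1.45]
yaw to align z with yc: 0.0 or 0.0
(-64, 55, 52) -> [0.0032 0.0023 0.009 ]
(-68, 30, 52) -> [-0.0008  0.0024 -0.016 ]
(-68, 30, 280) -> [-0.0034 -0.2256 -0.0167]
cab dirs in tool x,y,z: +x [ 1.    -0.011 -0.   ] +y [ 0.    -0.003  1.   ] +z [-0.011 -1.    -0.003]
lump 1/50/99% [[-83.0, 59.0, 14.0], [-71.0, 97.0, 61.0], [-18.0, 125.0, 117.0]] 708
```

View pics/c.png

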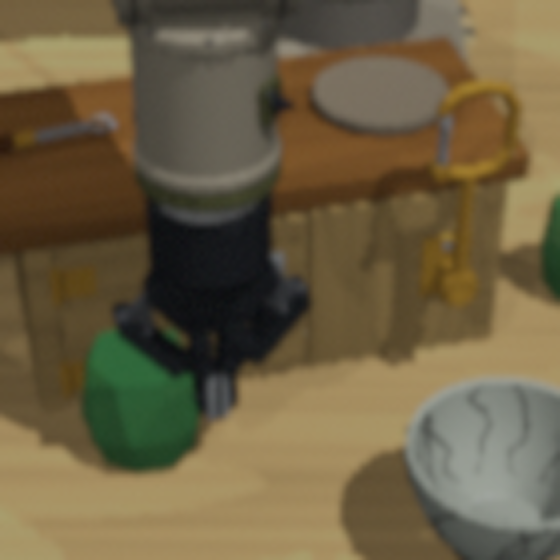

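The lump is upright at about y = 92, clear of the eye. I'll back off and rise.

Call:
{"op": "move_arm", "data": {
  "increments": [
    {"offset": [-0.003, 0, -0.012], "yaw": 0, "jaw": 255},
    {"offset": [-0.006, 0, -0.016], "yaw": 0, "jaw": 255},
    {"offset": [-0.006, -0.03, -0.016], "yaw": 0, "jaw": 255},
    {"offset": [-0.006, -0.07, -0.016], "yaw": 0, "jaw": 255},
    {"offset": [-0.006, -0.11, -0.016], "yaw": 0, "jaw": 255},
    {"offset": [-0.006, -0.15, -0.016], "yaw": 0, "jaw": 255},
    {"offset": [-0.006, -0.19, -0.016], "yaw": 0, "jaw": 255},
    {"offset": [-0.006, -0.23, -0.016], "yaw": 0, "jaw": 255},
    {"offset": [-0.006, -0.265, -0.016], "yaw": 0, "jaw": 255},
    {"offset": [-0.006, -0.265, -0.016], "yaw": 0, "jaw": 255}
  ]
}}

```text
clock: 6.35
position: [0.5994, -0.0786, 0.3273]
ee_rot: [-0.087, 0.701, -0.7, 0.101]
ft_force: [1.0, 0.5, 0.4]
grip_width: 0.002
```

```bash
python3 -c "
from h import *
plan((-27,-205,320),(-27,-205,230))
lump(shot('scene'));lump(shot('top'))"
```

```text
t 6.35 cab [-71.9  31.3 327.3] F [1.  0.5 0.4] q [ 0.56  0.31 -0.65  1.38  0.18  1.49 -1.37]
yaw to align z with yc: -0.0 or -0.0
(-27, -205, 320) -> [ 0.0451  0.006  -0.2363]
(-27, -205, 230) -> [ 0.047   0.096  -0.2365]
cab dirs in tool x,y,z: +x [ 1.   -0.02  0.  ] +y [-0.     0.001  1.   ] +z [-0.02  -1.     0.001]
lump 1/50/99% [[-83.0, 59.0, 15.0], [-67.0, 93.0, 65.0], [-15.0, 125.0, 77.0]] 791
lump 1/50/99% [nan, nan, nan] 0
  return np.nanmean(a, axis, out=out, keepdims=keepdims)
```

Call:
{"op": "move_arm", "data": {
  "increments": [
    {"offset": [0.0, 0.0, -0.04], "yaw": 0, "jaw": 255},
    {"offset": [0.01, 0.0, -0.08], "yaw": 0, "jaw": 255},
    {"offset": [0.02, 0.0, -0.12], "yaw": 0, "jaw": 255},
    {"offset": [0.03, 0.0, -0.16], "yaw": 0, "jaw": 255},
    {"offset": [0.045, 0.0, -0.2], "yaw": 0, "jaw": 255},
    {"offset": [0.045, 0.0, -0.236], "yaw": 0, "jaw": 255},
    {"offset": [0.045, 0.0, -0.236], "yaw": 0, "jaw": 255},
    {"offset": [0.046, 0.04, -0.236], "yaw": 0, "jaw": 255},
    {"offset": [0.047, 0.08, -0.236], "yaw": 0, "jaw": 255},
    {"offset": [0.047, 0.096, -0.236], "yaw": 0, "jaw": 255}
  ]
}}

```text
clock: 7.28
position: [0.4888, 0.1356, 0.2186]
ee_rot: [-0.092, 0.702, -0.7, 0.096]
ft_force: [0.8, -0.9, -1.2]
grip_width: 0.003
```

```bash
python3 -c "
from h import *
plan((-27,-200,228),(-27,-160,228))
p=shot('scene');save(p,'d.png',(250,90,390,230),4)
lump(p)"
```

```text
t 7.28 cab [ -21.8 -204.4  218.6] F [ 0.8 -0.9 -1.2] q [ 0.38  0.16 -0.8   1.78  0.12  1.25 -1.76]
yaw to align z with yc: 0.0 or 0.0
(-27, -200, 228) -> [-0.0053 -0.0093  0.0044]
(-27, -160, 228) -> [-0.0053 -0.0094  0.0444]
cab dirs in tool x,y,z: +x [ 1.    -0.006 -0.   ] +y [ 0.    -0.001  1.   ] +z [-0.006 -1.    -0.001]
lump 1/50/99% [[-82.0, 59.0, 14.0], [-67.0, 93.0, 65.0], [-15.0, 125.0, 77.0]] 791
```

View pics/d.png

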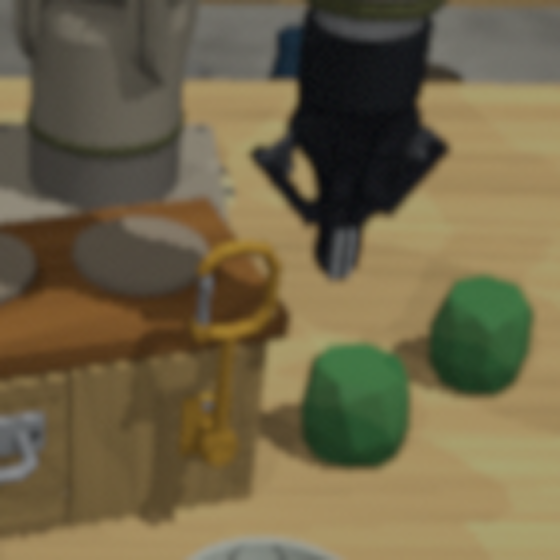

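The fingertips are at (340,275), level with the crown at (278,285) and on its outer side. I'll push along the hook's arc.

Call:
{"op": "move_arm", "data": {
  "increments": [
    {"offset": [-0.005, -0.006, 0.014], "yaw": 0, "jaw": 255},
    {"offset": [-0.005, -0.008, 0.028], "yaw": 0, "jaw": 255},
    {"offset": [-0.005, -0.009, 0.044], "yaw": 0, "jaw": 255},
    {"offset": [-0.005, -0.01, 0.059], "yaw": 0, "jaw": 255},
    {"offset": [-0.005, -0.009, 0.074], "yaw": 0, "jaw": 255},
    {"offset": [-0.005, -0.007, 0.089], "yaw": 0, "jaw": 255},
    {"offset": [-0.005, -0.003, 0.103], "yaw": 0, "jaw": 255},
    {"offset": [-0.005, 0.002, 0.114], "yaw": 0, "jaw": 255},
    {"offset": [-0.005, 0.008, 0.126], "yaw": 0, "jaw": 255}
  ]
}}

```text
clock: 8.08
position: [0.5271, 0.0138, 0.2094]
ee_rot: [-0.093, 0.702, -0.7, 0.096]
ft_force: [0.3, -0.1, 2.0]
grip_width: 0.003
```

```bash
python3 -c "
from h import *
plan((-27,-66,203),(-27,-46,185),(-27,-38,175))
p=shot('scene');save(p,'e.png',(220,90,360,230),4)
lump(p)"
```

```text
t 8.08 cab [-26.6 -76.9 209.4] F [ 0.3 -0.1  2. ] q [ 0.52  0.21 -0.71  1.74  0.14  1.24 -1.52]
yaw to align z with yc: -0.0 or -0.0
(-27, -66, 203) -> [-0.0004  0.0064  0.0109]
(-27, -46, 185) -> [-0.0003  0.0244  0.0309]
(-27, -38, 175) -> [-0.0003  0.0344  0.0389]
cab dirs in tool x,y,z: +x [ 1.    -0.005  0.001] +y [-0.001 -0.002  1.   ] +z [-0.005 -1.    -0.002]
lump 1/50/99% [[-83.0, 59.0, 14.0], [-67.0, 93.0, 65.0], [-16.0, 125.0, 77.0]] 792
```

View pics/e.png

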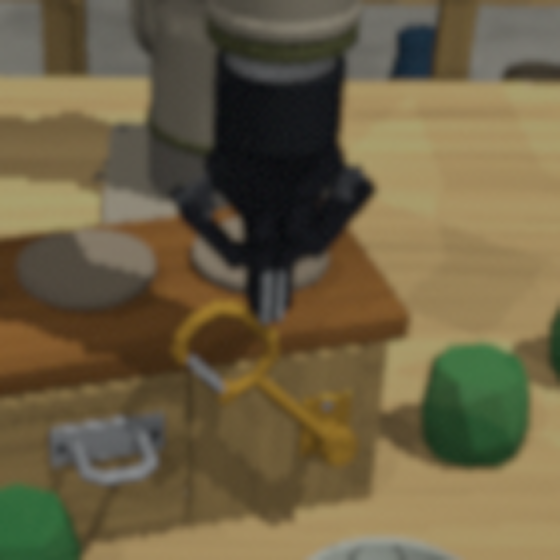

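The hook is at about 0.7 rad and its loop is heading for the eye at (110,445). I'll carry on down slowly.

Call:
{"op": "move_arm", "data": {
  "increments": [
    {"offset": [0, 0.006, 0.011], "yaw": 0, "jaw": 255},
    {"offset": [0, 0.015, 0.022], "yaw": 0, "jaw": 255},
    {"offset": [0, 0.024, 0.031], "yaw": 0, "jaw": 255},
    {"offset": [0, 0.032, 0.038], "yaw": 0, "jaw": 255},
    {"offset": [0, 0.039, 0.044], "yaw": 0, "jaw": 255},
    {"offset": [0, 0.045, 0.05], "yaw": 0, "jaw": 255},
    {"offset": [0, 0.051, 0.056], "yaw": 0, "jaw": 255},
    {"offset": [0, 0.057, 0.06], "yaw": 0, "jaw": 255},
    {"offset": [0, 0.063, 0.063], "yaw": 0, "jaw": 255},
    {"offset": [0, 0.068, 0.065], "yaw": 0, "jaw": 255}
  ]
}}

```text
clock: 8.97
position: [0.5443, -0.0515, 0.1392]
ee_rot: [-0.092, 0.702, -0.7, 0.094]
ft_force: [1.0, 1.7, 4.3]
grip_width: -0.006
```

```bash
python3 -c "
from h import *
plan((-27,-12,126),(-27,-11,123))"
```

```text
t 8.97 cab [-25.9  -9.3 139.2] F [1.  1.7 4.3] q [ 0.57  0.32 -0.65  1.78  0.21  1.11 -1.45]
yaw to align z with yc: -0.2 or -0.2
(-27, -12, 126) -> [-0.001   0.0132 -0.0027]
(-27, -11, 123) -> [-0.001   0.0162 -0.0017]
cab dirs in tool x,y,z: +x [ 1.    -0.003  0.003] +y [-0.003 -0.001  1.   ] +z [-0.003 -1.    -0.001]
```

Call:
{"op": "move_arm", "data": {
  "increments": [
    {"offset": [-0.001, 0.003, -0.001], "yaw": 0, "jaw": 255},
    {"offset": [-0.001, 0.006, -0.002], "yaw": 0, "jaw": 255},
    {"offset": [-0.001, 0.008, -0.002], "yaw": 0, "jaw": 255},
    {"offset": [-0.001, 0.01, -0.002], "yaw": 0, "jaw": 255},
    {"offset": [-0.001, 0.012, -0.002], "yaw": 0, "jaw": 255},
    {"offset": [-0.001, 0.014, -0.002], "yaw": 0, "jaw": 255},
    {"offset": [-0.001, 0.016, -0.002], "yaw": 0, "jaw": 255},
    {"offset": [-0.001, 0.016, -0.002], "yaw": 0, "jaw": 255}
  ]
}}

```text
clock: 9.63
position: [0.545, -0.0496, 0.1236]
ee_rot: [-0.092, 0.701, -0.701, 0.094]
ft_force: [-1.3, -0.2, 7.1]
grip_width: -0.001
```

```bash
python3 -c "
from h import *
plan()
p=shot('scene');save(p,'f.png',(200,130,340,270),4)
lump(p)"
```

```text
t 9.63 cab [-27.1 -11.  123.6] F [-1.3 -0.2  7.1] q [ 0.56  0.34 -0.64  1.79  0.23  1.09 -1.47]
yaw to align z with yc: -0.2 or -0.2
cab dirs in tool x,y,z: +x [ 1.    -0.003  0.003] +y [-0.003 -0.001  1.   ] +z [-0.003 -1.    -0.001]
lump 1/50/99% [[-83.0, 59.0, 14.0], [-67.0, 93.0, 65.0], [-16.0, 125.0, 77.0]] 794
```

View pics/f.png

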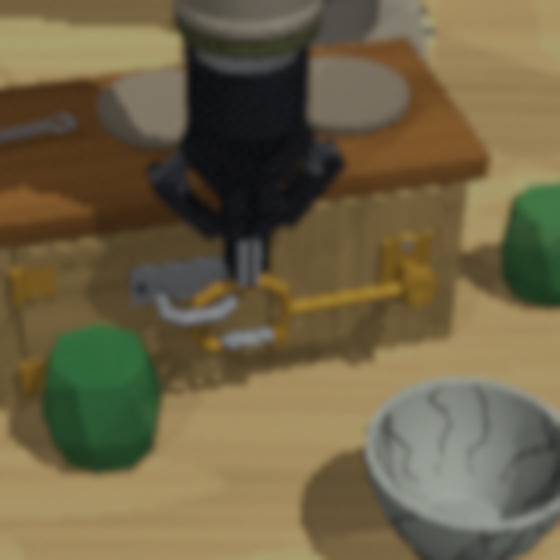

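The hook looks level at (250,310), with the gate closed across its bottom. I'll press a little more to confirm it has reached the stop.

Call:
{"op": "move_arm", "data": {
  "increments": [
    {"offset": [0, 0.002, 0], "yaw": 0, "jaw": 255},
    {"offset": [0, 0.004, 0], "yaw": 0, "jaw": 255},
    {"offset": [0, 0.004, 0], "yaw": 0, "jaw": 255}
  ]
}}

```text
clock: 9.93
position: [0.5455, -0.0496, 0.1224]
ee_rot: [0.092, -0.701, 0.701, -0.095]
ft_force: [-12.7, -0.8, 31.3]
grip_width: -0.003
```

It is on the hard stop: the force rose to 31 N with only 1 mm of travel. I'll rise and back away.

Call:
{"op": "move_arm", "data": {
  "increments": [
    {"offset": [0, -0.01, 0], "yaw": 0, "jaw": 255},
    {"offset": [0, -0.04, 0], "yaw": 0, "jaw": 255},
    {"offset": [0, -0.08, 0], "yaw": 0, "jaw": 255},
    {"offset": [0, -0.12, 0], "yaw": 0, "jaw": 255},
    {"offset": [0, -0.16, 0], "yaw": 0, "jaw": 255},
    {"offset": [0, -0.2, 0], "yaw": 0, "jaw": 255},
    {"offset": [0, -0.2, 0], "yaw": 0, "jaw": 255},
    {"offset": [0, -0.2, 0], "yaw": 0, "jaw": 255}
  ]
}}

```text
clock: 10.6
position: [0.5456, -0.0493, 0.3247]
ee_rot: [0.09, -0.7, 0.702, -0.096]
ft_force: [-0.4, -0.4, -1.2]
grip_width: 0.001
```

```bash
python3 -c "
from h import *
plan()
p=shot('scene');save(p,'g.png',(200,150,320,270),5)
lump(p)
r=manip.spot_point(p,'hook_crown')
print([(b['centre'],b['confidence']) for b in r], w2px(p,cw(-27,-9,109.5)))"
```

```text
t 10.6 cab [-27.7 -11.2 324.7] F [-0.4 -0.4 -1.2] q [ 0.6   0.18 -0.67  1.52  0.11  1.47 -1.38]
yaw to align z with yc: -0.2 or -0.2
cab dirs in tool x,y,z: +x [ 1.    -0.008  0.003] +y [-0.003  0.003  1.   ] +z [-0.008 -1.     0.003]
lump 1/50/99% [[-83.0, 59.0, 14.0], [-67.0, 93.0, 65.0], [-15.0, 125.0, 77.0]] 790
[([261.4, 201.1], 0.71)] [259.83693495 199.29966624]
```

View pics/g.png

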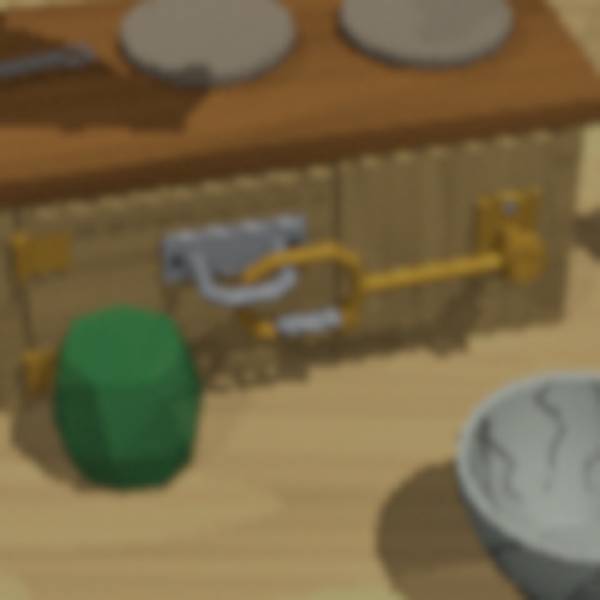

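The eye's leg passes through the loop and the gate is shut below it at (310,320). The door is shut, the glass stands upright at (128,400), and the robot is clear. I'll hand in.

```bash
python3 -c "
from workcell import manip
print(manip.hand_in())"
```

```text
the job is handed in; nothing more can be done
None
```

The hook is clipped onto the eye with its gate shut, and I handed the job in at about 10.6 s of the 58 s allowed. No verdict was reported.

I slid the glass along the face with closed fingers until its middle was about 92 mm beyond the eye's near leg. Then I swung the hook down along its arc and pressed the crown onto the eye. Force rose to about 31 N up and 13 N sideways with only 1 mm of travel, so it was on its stop.

**Last checks:**
- **Hook and gate:** the final picture shows the hook level, with the eye's leg inside the loop and the gate shut below it. The detected crown point is within about 2.5 pixels of where a level hook would put it.
- **Door and glass:** the door looks shut. The glass stands upright, and its measured position did not change after it was released.
- **Other things:** the bowl, coasters and sgraffito tool look undisturbed in the picture; I did not measure their positions again. The fingers ended about 200 mm above the hook, touching nothing.

One measurement failed: the top camera gave no reading of the glass after the push, so its final position rests on the scene camera alone. I read the gate and door only from the picture, since neither joint is measured directly.

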